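# Unlock the exposure unit's wafer tray and draw it out

### The arm

A 6-joint arm with a two-finger parallel gripper is mounted at the origin on the work surface. World frame = base frame: x ahead of the robot, y to its left, z up, the work surface at z = 0. Lengths are in m, angles in degrees, forces in N, time in s.
With the tool pointing down it reaches from about 0.425 to 0.925 m from the base axis. Payload 12.5 kg.
Tool frame: the origin (TCP) lies midway between the tips of the shut fingers; the grasp point (between the pads) lies 19 mm behind it (bot.grip_point_offset is the distance from the TCP to the grasp point, in m); x points along the fingers, z is the direction in which the jaws open and shut, and the axes are right-handed (so a half turn about x gives the same grasp; the last joint's range is limited). The gripper opens to 85 mm and grips with 20 to 120 N. Pads are 22 mm wide; open, the fingers measure 114 mm over their backs; the gripper's body (76 mm by 85 mm) begins 54 mm behind the grasp point. The pads swing forward as they close: fully open they stand 13 mm farther back than shut.
Start: joints at [-69.591, 28.126, 89.318, -0, 62.55, -6.05], TCP at [0.278, -0.56, 0.231] pointing down, gripper open.
Joint ranges: [-177.58, 177.58], [-47.91, 125.51], [2.72, 160], [-65.01, 245.01], [3.68, 167.84], [-153.87, 153.87]. Speed limits (degrees/s): [127.2, 127.2, 159.86, 180, 180, 180].

### API

Orientations are given as a 3x3 rotation matrix whose columns are the frame's x, y, z axes.
In Python, from cell import bot gives the robot as it stands.
- The arm moves only by the tool apply_moves, never from a script. Its argument "plan" is a list of rows, each an object with "offset": the shift along the tool's x, y, z in mm, a list of three; "spin": the turn about the tool's x in rad. In form: [{"offset": [tx, ty, tz], "spin": spin}, ...]. A call has 1 to 20 rows; each row is the pose to reach, as a shift and turn from the pose measured when the call began, along the tool's axes at that moment; what a row does not reach only later rows make up. A row lasts 1/8 s, in which the tool goes at most 62.5 mm and 10.7 degrees, less where a joint would pass 70% of its speed; a pose out of reach is approached as far as the arm can. A call with a gripper value outside its range is refused whole. "hand" is the finger opening in mm, from 0 to 85.4, set as the call begins (left out, the last holds). The fingers move at their own pace and stop on an object; "squeeze" is the grip in N (left out, the last holds). Time passes only in rows, so rows that repeat a pose let the fingers close. It gives the time, the measured TCP pose, the force and the opening at its end, in the units of the state.
- bot.sense(): the state, without advancing time (a new reading comes with each control period).
- bot.capture(name): name is "side" or "top" or "wrist"; returns a dict with "pixels" (420x560x3 uint8, blue, green, red), "depth" (420x560 float32, m along the optical axis (not along the pixel's ray), 0 where there is no reading), "fx", "fy", "cx", "cy" (pixels), "position" and "orientation" of the camera in the world. Camera axes: x right, y up, looking along -z (the intrinsics and any distortion apply to the point x, -y, -z); pixel columns grow to the right and rows downward; lengths in m; the calibration is good to about 2 mm. A picture is of the moment at which its call begins.
- bot.close_job(): hands the job in, once; it reports no verdict.
The state is a dict: "clock": time; "q": joint angles; "dq": joint speeds; "tau": joint torques, N m; "ee_pos": TCP position; "tcp_rot": TCP orientation; "contact_force": force on the tool from outside, world axes, zero at the start; "ft_torque": the same for the moment, N m; "opening": finger opening in m.
Only numpy, scipy, OpenCV 4.12 (cv2) and the standard library are available. Lean on these libraries where they do the work, as an engineer would, in place of code of your own. Each camera call takes 0.05 s, during which the arm holds its last target.

### The job

The exposure is finished. Pull up the red T-grip of the locking plunger just until you feel its stop, twist it clockwise into its rest notch so that it stays up by itself, and let go; then draw the wafer tray all the way out to its stop by its handle and leave it there. Do it gently, without hauling on the plunger or the tray once they have met their stops, and leave the other things on the bench alone.

Things in the scene. Friction and masses are not known exactly. Their poses are not given: they have to be found in the camera images.
- unit: The UV exposure unit, fixed: cream bed 220 x 420 mm, 72 mm high, with a low lamp head (top 205 mm above the bench) on its rear half. Origin: on the bench under the tray's centre line, level with the plunger. z up; the tray slides out towards its -y; the head's front face is at y = +0.100; the plunger's vertical axis is at x = +0.055, y = 0.
- grip_center (a point): Middle of the locking plunger's red plastic T-grip, a bar 46 mm long (its x axis), 14 mm thick (y) and 24 mm high, gripped across its thickness. The point lies on the turning axis, 10 mm below the bar's top, 14 mm above its underside, 174 mm above the bench when locked. It rises and turns with the grip.
- plunger_base (a point): Top of the plunger's dark steel bracket (44 mm wide), on the plunger's axis, 118 mm above the bench. From it rises a brass sleeve 28 mm across in a nut 38 mm across, to 8 to 19 mm below the locked T-grip. The grip's cross pin (along its bar) lies in two deep slots of the sleeve; the rim has two rest notches 2.5 mm deep, 72 degrees clockwise.
- pull_collar (a point): Centre of the top of the plunger's steel retaining collar, 22 mm across, on the axis under the bracket, 102 mm above the bench when locked (72 mm below grip_center). It rises with the pin and meets the hard stop inside the brass sleeve.
- pin (a joint): Pull of the plunger, m, 0 = locked. A spring pulls down: 6 N at 0, 0.25 N more per mm. 8 to 19 mm up it is free to twist; 1.5 mm above that (9.5 to 20.5) is a hard stop; the rest notch holds it 4 mm below the stop. The height differs with how far the sleeve is screwed in and is not measured: feel the sudden rise of force. Over 10 N on the stop harms it.
- grip (a joint): Twist of the T-grip, rad, clockwise from above positive: about 0 locked (the slots hold it, play 0.1), 1.25 in the rest notch (play about 0.1), end stop at 1.5. It turns easily once pulled clear of the slots; then it must be let down 2.5 to 4 mm until the notch carries the spring. Forcing it against its sleeve with over 60 N harms it.
- tray (a joint): How far the wafer tray is out, m: 0 fully in, 0.100 fully out at its hard stop. It slides with about 3 N of friction and stays where it is left. While the plunger is down its pin stands 4.5 mm deep in the tray's flange and the tray cannot be moved (play 1.5 mm). Over 30 N on its stop harms it.
- tray_handle (a point): Middle of the tray's steel handle: a round bar 12 mm thick and 90 mm long, along the unit's x axis, on two posts, its axis 136 mm above the bench and 40 mm above the top of the tray's front plate. It moves with the tray, towards the unit's -y.
- carrier: Bystander, to be left alone: white open wafer carrier 66 x 76 x 79 mm with two dark wafers. Origin: centre of its underside.
- tweezers: Bystander, to be left alone: steel wafer tweezers 130 mm long, lying flat. Origin: centre of its underside.
- shipper: Bystander, to be left alone: round wafer box, 74 mm across, 22 mm high. Origin: centre of its underside.
- resist: Bystander, to be left alone: amber bottle, 64 mm across, 125 mm high. Origin: centre of its underside.
- developer: Bystander, to be left alone: white bottle with blue cap, 68 mm across, 150 mm high. Origin: centre of its underside.
- beaker: Bystander, to be left alone: glass beaker, 72 mm across, 80 mm high. Origin: centre of its underside.
- dish: Bystander, to be left alone: shallow glass dish, 90 mm across, 18 mm high. Origin: centre of its underside.

How it is judged:
By the outcome, as a careful person would: the job done as asked, in the order asked, and still so for the second after the job is handed in, with the robot touching nothing.
It also fails if it takes over 67 s, if anything falls off the work surface, if the arm or the gripper's body presses on something with over 40 N, if the wrist force passes 120 N, or if a joint passes its speed limit or range.

## Working session

There is one attempt and no reset: what is moved stays moved. The work goes in short steps, Python scripts to look and compute and a tool call to move; the robot and the scene stay as the last step left them, time stands still between calls to the robot, and variables do not carry over. Pictures are saved under pics/ and viewed, and the job is handed in when it is done.

Besides the shell and the picture viewer there is one more tool, called after "Request:" by a JSON object that holds its "api" and its "payload". apply_moves: Moves the arm, as the interface text tells. Its arguments: {"type":"object","properties":{"plan":{"type":"array"},"hand":{"type":"number"},"squeeze":{"type":"number"}},"required":["plan"]}

```bash
mkdir -p pics; ls; cat > h.py <<'E'
import numpy as np,cv2
from cell import bot
def cap(n,f):
    c=bot.capture(n); cv2.imwrite('pics/'+f,c['pixels']); np.savez('pics/'+f[:-4]+'.npz',**c); return c
def ld(f): return dict(np.load('pics/'+f))
def pt(c,u,v,d=None):
    u=np.asarray(u,float);v=np.asarray(v,float)
    if d is None: d=c['depth'][v.astype(int),u.astype(int)]
    p=np.stack([(u-c['cx'])/c['fx']*d,-(v-c['cy'])/c['fy']*d,-d],-1)
    return p@np.array(c['orientation']).T+np.array(c['position'])
def ray(c,u,v,z):
    o=np.array(c['position']);d=pt(c,u,v,np.asarray(1.0))-o
    return o+d*((z-o[2])/d[2])
E
python3 - <<'E'
from h import *
for n in ('side','top','wrist'):
    c=cap(n,n+'1.png'); print(n,c['fx'],c['cx'],c['cy'],np.round(c['position'],3),np.round(c['orientation'],3).tolist(),[k for k in c])
s=bot.sense(); print(s['clock'],s['ee_pos'],np.round(s['tcp_rot'],3),s['contact_force'],s['opening'])
E
```

```text
pics
side 513.7308984649358 285.6232579284095 205.1337315330428 [ 0.508 -1.219  1.192] [[0.999, 0.033, -0.035], [-0.048, 0.642, -0.766], [-0.003, 0.766, 0.642]] ['pixels', 'depth', 'fx', 'fy', 'cx', 'cy', 'position', 'orientation']
top 411.10720844368274 281.9852980346158 208.72850525659103 [0.491 0.081 1.364] [[0.005, 0.998, -0.055], [-1.0, 0.005, 0.004], [0.004, 0.055, 0.998]] ['pixels', 'depth', 'fx', 'fy', 'cx', 'cy', 'position', 'orientation']
wrist 296.34002976558105 283.5611637208685 207.12001159801494 [ 0.351 -0.524  0.373] [[0.445, 0.85, 0.282], [-0.895, 0.423, 0.14], [-0.0, -0.315, 0.949]] ['pixels', 'depth', 'fx', 'fy', 'cx', 'cy', 'position', 'orientation']
0.15 [ 0.27843186 -0.55937075  0.230876  ] [[-0.     0.895  0.446]
 [ 0.001  0.446 -0.895]
 [-1.     0.    -0.001]] [-0.99662935 -0.20045913  0.70162244] 0.08528324040893731
```

View pics/side1.png

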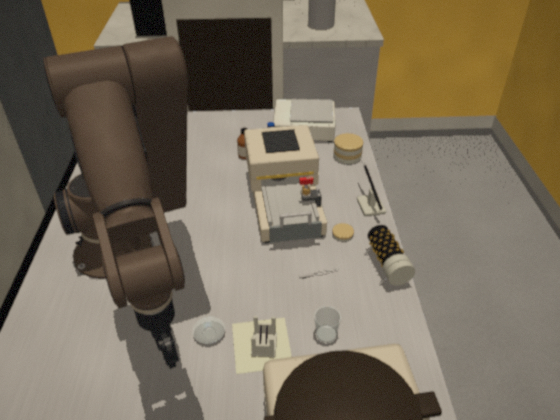

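View pics/top1.png

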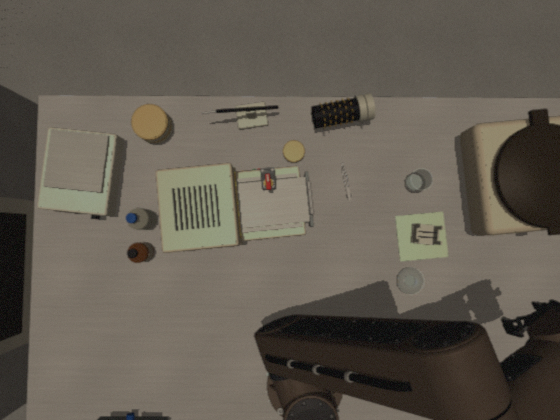

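```bash
python3 - <<'E'
from h import *
for n in ('top','side'):
    c=ld(n+'1.npz'); hsv=cv2.cvtColor(c['pixels'],cv2.COLOR_BGR2HSV)
    m=((hsv[...,0]<8)|(hsv[...,0]>172))&(hsv[...,1]>150)&(hsv[...,2]>80)
    k,l,st,ce=cv2.connectedComponentsWithStats(m.astype(np.uint8))
    for i in range(1,k):
        if st[i,4]>20:
            v,u=np.where(l==i); p=pt(c,u,v)
            print(n,st[i],ce[i],np.median(p,0),cv2.minAreaRect(np.stack([u,v],1).astype(np.float32)))
            t=p[p[:,2]>np.percentile(p[:,2],90)-0.006]; print(len(t),t.mean(0),cv2.minAreaRect((t[:,:2]*1000).astype(np.float32)),np.percentile(p[:,2],[5,50,95]))
E
```

```text
top [266 181   5   9  38] [268.15789474 184.78947368] [0.62445888 0.11702808 0.18592228] ((268.0, 185.0), (8.0, 4.0), 90.0)
32 [0.62475566 0.11735456 0.18628695] ((625.547119140625, 117.16717529296875), (20.862323760986328, 11.547943115234375), 1.1686277389526367) [0.14268854 0.18592228 0.18896892]
side [300 178  13   6  71] [305.81690141 180.53521127] [0.63462473 0.11046046 0.17776462] ((306.0, 180.5), (5.0, 12.0), 90.0)
32 [0.63232967 0.11171307 0.18274276] ((634.9705810546875, 114.01783752441406), (17.07502555847168, 39.14043045043945), 85.67282104492188) [0.16856724 0.17776462 0.18547041]
```

```bash
python3 - <<'E'
from h import *
c=ld('top1.npz');a=cv2.convertScaleAbs(c['pixels'][150:270,150:330],alpha=1.5)
cv2.imwrite('pics/ztop.png',cv2.resize(a,None,fx=4.4,fy=4.4,interpolation=cv2.INTER_CUBIC))
c=ld('side1.npz');a=cv2.convertScaleAbs(c['pixels'][120:250,225:385],alpha=1.5)
cv2.imwrite('pics/zside.png',cv2.resize(a,None,fx=4.5,fy=4.5,interpolation=cv2.INTER_CUBIC))
E
```

```text
(no output)
```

View pics/ztop.png

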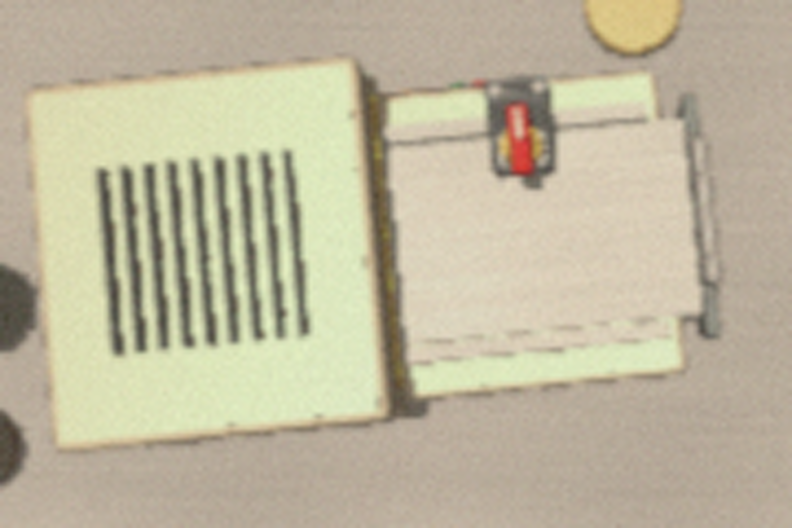

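View pics/zside.png

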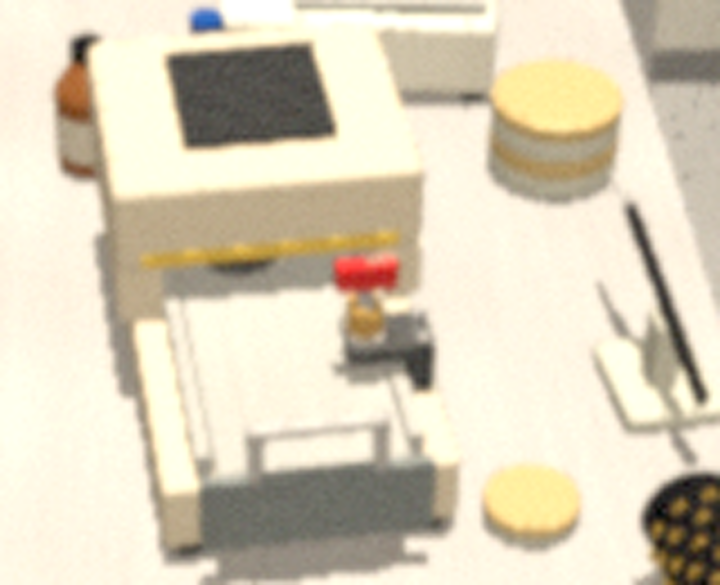

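View pics/wrist1.png

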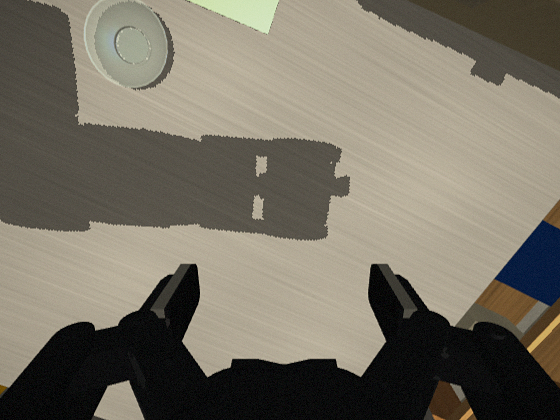

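```bash
cat >> h.py <<'E'
def rays(c,u,v):
    o=np.array(c['position']);d=pt(c,u,v,np.asarray(1.0))-o; return o,d/np.linalg.norm(d)
def red(c):
    hsv=cv2.cvtColor(c['pixels'],cv2.COLOR_BGR2HSV)
    m=((hsv[...,0]<8)|(hsv[...,0]>172))&(hsv[...,1]>150)&(hsv[...,2]>80)
    k,l,st,ce=cv2.connectedComponentsWithStats(m.astype(np.uint8))
    i=1+np.argmax(st[1:,4]); return l==i
E
python3 - <<'E'
from h import *
c=ld('top1.npz')
z=lambda x,y:(150+x/4.4-.4,150+y/4.4-.4)
P=[ray(c,*z(*p),.205) for p in ((30,92),(355,62),(387,415),(57,447))]
for p in P: print(p.round(4))
f=P[1]-P[2]; print('yaw from front',np.degrees(np.arctan2(f[1],f[0])))
l=P[0]-P[1]; print('yaw right side',np.degrees(np.arctan2(-l[0],l[1])));l=P[3]-P[2]; print(np.degrees(np.arctan2(-l[0],l[1])))
print('grip top',ray(c,*z(521,141),.184), 'ends',ray(c,*z(517,103),.184),ray(c,*z(524,176),.184))
print('handle',ray(c,*z(690,104),.136),ray(c,*z(710,325),.136),ray(c,*z(706,210),.142))
c=ld('side1.npz'); s=lambda x,y:(225+x/4.5-.4,120+y/4.5-.4)
print('side grip',ray(c,*s(366,273),.174)); print('side handle',ray(c,*s(253,437),.136),ray(c,*s(382,423),.136))
E
```

```text
[0.6617 0.4331 0.205 ]
[0.6823 0.224  0.205 ]
[0.4553 0.2009 0.205 ]
[0.434 0.411 0.205]
yaw from front 5.80362408696654
yaw right side 5.632325845133872
5.792001826972723
grip top [0.63419507 0.11719053 0.184     ] ends [0.6592578  0.11998243 0.184     ] [0.61115963 0.11507287 0.184     ]
handle [0.66604058 0.00332988 0.136     ] [ 0.51512243 -0.01047735  0.136     ] [ 0.59292523 -0.00724807  0.142     ]
side grip [0.63515063 0.11678117 0.174     ]
side handle [ 0.54718265 -0.01639173  0.136     ] [ 0.63759419 -0.00617258  0.136     ]
```

```bash
cat >> h.py <<'E'
YAW=np.radians(5.7)
def R_(a,down=True):
    # tool x down, tool z at unit +y rotated clockwise by a
    t=YAW+np.pi/2-a; z=np.array([np.cos(t),np.sin(t),0]); x=np.array([0,0,-1.]); return np.stack([x,np.cross(z,x),z],1)
def go(tcp,a=0):
    s=bot.sense(); R=np.array(s['tcp_rot']); o=R.T@(np.array(tcp)-s['ee_pos'])*1000
    from scipy.spatial.transform import Rotation as Ro
    rv=Ro.from_matrix(R.T@R_(a)).as_rotvec()
    print('offset',o.round(1),'rotvec',rv.round(4),'clock',s['clock'])
E
python3 - <<'E'
from h import *
go([.6345,.117,.31]); print(bot.grip_point_offset)
E
```

```text
offset [ -78.7  620.1 -447. ] rotvec [-2.7793e+00 -1.0000e-04 -1.2000e-03] clock 0.15
0.0187
```

Request:
{"api": "apply_moves", "payload": {"plan": [{"offset": [-30, 20, -15], "spin": -0.1}, {"offset": [-78.7, 55, -40], "spin": -0.25}, {"offset": [-78.7, 95, -68], "spin": -0.42}, {"offset": [-78.7, 135, -97], "spin": -0.6}, {"offset": [-78.7, 176, -127], "spin": -0.78}, {"offset": [-78.7, 217, -156], "spin": -0.96}, {"offset": [-78.7, 258, -186], "spin": -1.14}, {"offset": [-78.7, 299, -215], "spin": -1.32}, {"offset": [-78.7, 340, -245], "spin": -1.5}, {"offset": [-78.7, 381, -274], "spin": -1.68}, {"offset": [-78.7, 422, -304], "spin": -1.86}, {"offset": [-78.7, 463, -334], "spin": -2.04}, {"offset": [-78.7, 504, -363], "spin": -2.22}, {"offset": [-78.7, 545, -393], "spin": -2.4}, {"offset": [-78.7, 580, -418], "spin": -2.56}, {"offset": [-78.7, 608, -438], "spin": -2.7}, {"offset": [-78.7, 620, -447], "spin": -2.779}, {"offset": [-78.7, 620, -447], "spin": -2.779}, {"offset": [-78.7, 620, -447], "spin": -2.779}]}}

```text
clock: 2.52
ee_pos: [0.6341, 0.1164, 0.3099]
tcp_rot: [[-0.001, -0.995, -0.097], [0.001, -0.097, 0.995], [-1.0, 0.001, 0.001]]
contact_force: [0.0, -0.4, 1.1]
opening: 0.0853
```

```bash
python3 - <<'E'
from h import *
c=cap('wrist','w2.png'); go([.6345,.117,.31]); s=bot.sense(); print(s['ee_pos'],np.degrees(s['q']) if abs(s['q'][1])<3 else s['q'],s['contact_force'])
m=red(c); v,u=np.where(m); p=pt(c,u,v); print(len(u),u.mean(),v.mean(),np.percentile(p,[2,50,98],axis=0).round(4))
t=p[p[:,2]>.180]; print(len(t), cv2.minAreaRect((t[:,:2]*1000).astype(np.float32)))
E
```

```text
offset [ 0.  -0.5  0.7] rotvec [-0.0024  0.0007 -0.0004] clock 2.575
[0.63407488 0.11625916 0.3100248 ] [ 4.50693944e+00  2.62373792e+01  8.02269008e+01  4.07684710e-02
  7.35585226e+01 -9.10667911e+01] [-0.05803178  0.48221897 -0.60005088]
623 285.0353130016051 197.52808988764045 [[0.6148 0.1093 0.1657]
 [0.6311 0.1163 0.183 ]
 [0.6579 0.1249 0.1847]]
562 ((606.1856689453125, 114.03605651855469), (106.77923583984375, 13.424186706542969), 6.022805690765381)
```

View pics/w2.png

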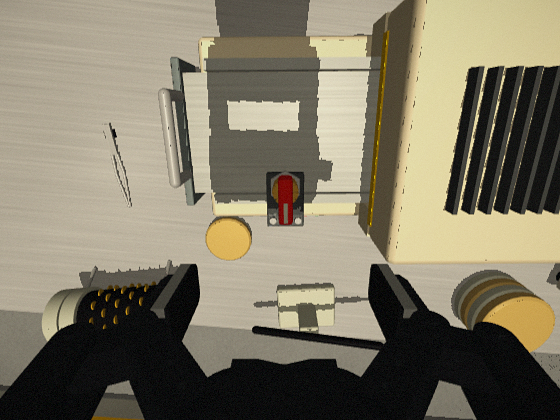

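```bash
python3 - <<'E'
from h import *
c=ld('w2.npz'); m=red(c); v,u=np.where(m); p=pt(c,u,v)
k=p[:,2]>.1815; P=np.array([ray(c,a,b,.184) for a,b in zip(u[k],v[k])])
r=cv2.minAreaRect((P[:,:2]*1000).astype(np.float32));print(r)
q=p[k]; print('depth', q.mean(0), q[:,2].mean())
g=np.array([.5*(P[:,0].min()+P[:,0].max()),.5*(P[:,1].min()+P[:,1].max())]);print(g)
# handle
hd=c['depth']; sub=np.zeros(hd.shape,bool); sub[80:195,150:195]=1
vv,uu=np.where(sub); p=pt(c,uu,vv); k=(p[:,2]>.125)&(p[:,2]<.15); h=p[k]; print('handle',len(h),cv2.minAreaRect((h[:,:2]*1000).astype(np.float32)),np.percentile(h[:,2],95))
E
```

```text
((636.473388671875, 117.20787048339844), (44.65021514892578, 13.270846366882324), 6.06918478012085)
depth [0.63457661 0.11706192 0.18476579] 0.18476579323577216
[0.63669037 0.11737417]
handle 1237 ((595.371337890625, -7.241979598999023), (100.74858093261719, 12.206755638122559), 6.341120719909668) 0.1421507170297899
```

```bash
sed -i 's/YAW=.*/YAW=np.radians(5.9)/' h.py; python3 - <<'E'
from h import *
go([.6355,.117,.160])
E
```

```text
offset [150.   -1.5   0.5] rotvec [-0.0059  0.0007 -0.0004] clock 2.575
```

Request:
{"api": "apply_moves", "payload": {"plan": [{"offset": [15, -1.5, 0.5], "spin": -0.006}, {"offset": [40, -1.5, 0.5], "spin": -0.006}, {"offset": [70, -1.5, 0.5], "spin": -0.006}, {"offset": [100, -1.5, 0.5], "spin": -0.006}, {"offset": [125, -1.5, 0.5], "spin": -0.006}, {"offset": [142, -1.5, 0.5], "spin": -0.006}, {"offset": [149, -1.5, 0.5], "spin": -0.006}, {"offset": [149, -1.5, 0.5], "spin": -0.006}, {"offset": [149, -1.5, 0.5], "spin": -0.006}], "hand": 60}}

```text
clock: 3.7
ee_pos: [0.6358, 0.117, 0.1619]
tcp_rot: [[0.001, -0.995, -0.103], [0.001, -0.103, 0.995], [-1.0, -0.001, 0.001]]
contact_force: [0.6, 0.2, -0.2]
opening: 0.0597
```

```bash
python3 - <<'E'
from h import *
c=cap('wrist','w3.png'); go([.6355,.117,.160]); print(bot.sense()['contact_force'])
E
```

```text
offset [ 1.9  0.3 -0. ] rotvec [0.0001 0.0007 0.0011] clock 3.75
[-0.08346744 -0.43717653 -0.19137125]
```

View pics/w3.png

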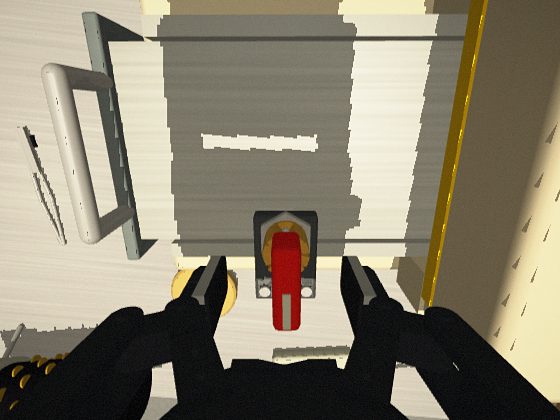

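The wrist view shows the grip (centre ~(287,281)) centred between the pads (208 and 358). Closing.

Request:
{"api": "apply_moves", "payload": {"plan": [{"offset": [1, 0, 0], "spin": 0}, {"offset": [1, 0, 0], "spin": 0}, {"offset": [1, 0, 0], "spin": 0}, {"offset": [1, 0, 0], "spin": 0}, {"offset": [1, 0, 0], "spin": 0}, {"offset": [1, 0, 0], "spin": 0}], "hand": 0, "squeeze": 45}}

```text
clock: 4.5
ee_pos: [0.6358, 0.1178, 0.1613]
tcp_rot: [[0.001, -0.995, -0.103], [0.002, -0.103, 0.995], [-1.0, -0.002, 0.002]]
contact_force: [-1.0, 5.5, 3.1]
opening: 0.0129
```

Request:
{"api": "apply_moves", "payload": {"plan": [{"offset": [-1, 0, 0], "spin": 0}, {"offset": [-2, 0, 0], "spin": 0}, {"offset": [-3, 0, 0], "spin": 0}, {"offset": [-4, 0, 0], "spin": 0}, {"offset": [-4, 0, 0], "spin": 0}, {"offset": [-4, 0, 0], "spin": 0}]}}

```text
clock: 5.25
ee_pos: [0.6357, 0.1179, 0.1653]
tcp_rot: [[0.001, -0.995, -0.103], [0.002, -0.103, 0.995], [-1.0, -0.001, 0.002]]
contact_force: [1.0, 4.2, -8.2]
opening: 0.0133
```

```bash
python3 - <<'E'
from h import *
s=bot.sense();print(np.round(s['ee_pos'],5),np.round(s['contact_force'],2),s['opening'])
E
```

```text
[0.63567 0.1179  0.16527] [ 0.97  4.18 -8.17] 0.013258224780394989
```

Request:
{"api": "apply_moves", "payload": {"plan": [{"offset": [-1, 0, 0], "spin": 0}, {"offset": [-2, 0, 0], "spin": 0}, {"offset": [-3, 0, 0], "spin": 0}, {"offset": [-3.5, 0, 0], "spin": 0}, {"offset": [-3.5, 0, 0], "spin": 0}, {"offset": [-3.5, 0, 0], "spin": 0}]}}

```text
clock: 6.0
ee_pos: [0.6357, 0.1179, 0.1688]
tcp_rot: [[0.001, -0.995, -0.103], [0.002, -0.103, 0.995], [-1.0, -0.001, 0.002]]
contact_force: [0.4, 4.3, -8.9]
opening: 0.0129
```

Request:
{"api": "apply_moves", "payload": {"plan": [{"offset": [-0.5, 0, 0], "spin": 0}, {"offset": [-0.8, 0, 0], "spin": 0}, {"offset": [-0.8, 0, 0], "spin": 0}]}}

```text
clock: 6.38
ee_pos: [0.6357, 0.1179, 0.1696]
tcp_rot: [[0.001, -0.995, -0.103], [0.002, -0.103, 0.995], [-1.0, -0.001, 0.002]]
contact_force: [1.0, 3.9, -8.6]
opening: 0.0131
```

Request:
{"api": "apply_moves", "payload": {"plan": [{"offset": [-0.6, 0, 0], "spin": 0}, {"offset": [-0.6, 0, 0], "spin": 0}]}}

```text
clock: 6.62
ee_pos: [0.6357, 0.1179, 0.1703]
tcp_rot: [[0.001, -0.995, -0.103], [0.002, -0.103, 0.995], [-1.0, -0.001, 0.002]]
contact_force: [1.8, 4.3, -8.7]
opening: 0.0128
```

Request:
{"api": "apply_moves", "payload": {"plan": [{"offset": [-0.6, 0, 0], "spin": 0}, {"offset": [-0.6, 0, 0], "spin": 0}]}}

```text
clock: 6.88
ee_pos: [0.6357, 0.1179, 0.171]
tcp_rot: [[0.001, -0.995, -0.103], [0.002, -0.103, 0.995], [-1.0, -0.001, 0.002]]
contact_force: [1.4, 4.5, -8.6]
opening: 0.013
```

Request:
{"api": "apply_moves", "payload": {"plan": [{"offset": [-0.6, 0, 0], "spin": 0}, {"offset": [-0.6, 0, 0], "spin": 0}]}}

```text
clock: 7.12
ee_pos: [0.6357, 0.1179, 0.1716]
tcp_rot: [[0.001, -0.995, -0.103], [0.002, -0.103, 0.995], [-1.0, -0.002, 0.002]]
contact_force: [2.3, 2.8, -7.8]
opening: 0.0129
```

```bash
python3 - <<'E'
from h import *
s=bot.sense();print(s['clock'],np.round(s['ee_pos'],5),np.round(s['contact_force'],2),s['opening'])
cap('wrist','w4.png')
E
```

```text
7.125 [0.63565 0.11793 0.17163] [ 2.32  2.83 -7.84] 0.01293802750331796
```

View pics/w4.png

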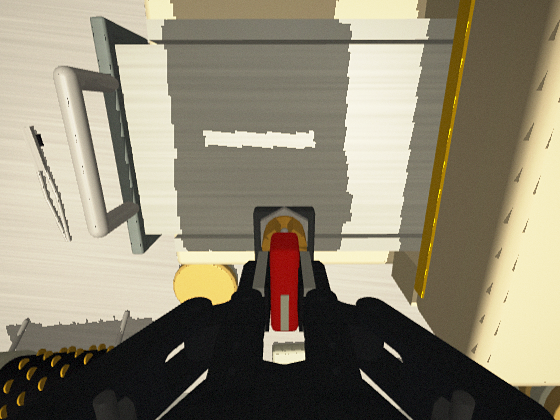

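The grip keeps its place (rows 232–330) between the pads while the bracket recedes, so it rises without slipping. Continuing to feel for the stop.

Request:
{"api": "apply_moves", "payload": {"plan": [{"offset": [-0.6, 0, 0], "spin": 0}, {"offset": [-0.6, 0, 0], "spin": 0}]}}

```text
clock: 7.42
ee_pos: [0.6357, 0.1179, 0.1723]
tcp_rot: [[0.001, -0.995, -0.103], [0.002, -0.103, 0.995], [-1.0, -0.002, 0.002]]
contact_force: [2.1, 3.1, -8.1]
opening: 0.013
```

Request:
{"api": "apply_moves", "payload": {"plan": [{"offset": [-0.6, 0, 0], "spin": 0}, {"offset": [-0.6, 0, 0], "spin": 0}]}}

```text
clock: 7.68
ee_pos: [0.6357, 0.1179, 0.1729]
tcp_rot: [[0.001, -0.995, -0.103], [0.002, -0.103, 0.995], [-1.0, -0.002, 0.002]]
contact_force: [1.5, 4.6, -9.5]
opening: 0.0132
```

Request:
{"api": "apply_moves", "payload": {"plan": [{"offset": [-0.6, 0, 0], "spin": 0}, {"offset": [-0.6, 0, 0], "spin": 0}]}}

```text
clock: 7.92
ee_pos: [0.6357, 0.1179, 0.1735]
tcp_rot: [[0.001, -0.995, -0.103], [0.002, -0.103, 0.995], [-1.0, -0.002, 0.002]]
contact_force: [2.1, 3.8, -9.1]
opening: 0.0132
```

Request:
{"api": "apply_moves", "payload": {"plan": [{"offset": [-0.5, 0, 0], "spin": 0}, {"offset": [-0.5, 0, 0], "spin": 0}]}}

```text
clock: 8.18
ee_pos: [0.6357, 0.1179, 0.1741]
tcp_rot: [[0.001, -0.995, -0.103], [0.002, -0.103, 0.995], [-1.0, -0.002, 0.002]]
contact_force: [1.0, 2.9, -10.0]
opening: 0.0135
```

Request:
{"api": "apply_moves", "payload": {"plan": [{"offset": [-0.5, 0, 0], "spin": 0}, {"offset": [-0.5, 0, 0], "spin": 0}]}}

```text
clock: 8.43
ee_pos: [0.6357, 0.1179, 0.1746]
tcp_rot: [[0.001, -0.995, -0.103], [0.002, -0.103, 0.995], [-1.0, -0.002, 0.002]]
contact_force: [1.1, 3.5, -9.7]
opening: 0.0131
```

Request:
{"api": "apply_moves", "payload": {"plan": [{"offset": [-0.5, 0, 0], "spin": 0}, {"offset": [-0.5, 0, 0], "spin": 0}]}}

```text
clock: 8.68
ee_pos: [0.6356, 0.1179, 0.1751]
tcp_rot: [[0.001, -0.995, -0.103], [0.002, -0.103, 0.995], [-1.0, -0.002, 0.002]]
contact_force: [1.2, 2.9, -9.5]
opening: 0.0128
```

Request:
{"api": "apply_moves", "payload": {"plan": [{"offset": [-0.5, 0, 0], "spin": 0}, {"offset": [-0.5, 0, 0], "spin": 0}]}}

```text
clock: 8.93
ee_pos: [0.6357, 0.1179, 0.1757]
tcp_rot: [[0.001, -0.995, -0.103], [0.002, -0.103, 0.995], [-1.0, -0.002, 0.002]]
contact_force: [1.2, 3.7, -9.3]
opening: 0.013
```

Request:
{"api": "apply_moves", "payload": {"plan": [{"offset": [-0.5, 0, 0], "spin": 0}, {"offset": [-0.5, 0, 0], "spin": 0}]}}

```text
clock: 9.18
ee_pos: [0.6356, 0.1178, 0.1761]
tcp_rot: [[0.001, -0.995, -0.103], [0.002, -0.103, 0.995], [-1.0, -0.001, 0.002]]
contact_force: [1.2, 4.1, -10.8]
opening: 0.0129
```

Request:
{"api": "apply_moves", "payload": {"plan": [{"offset": [-0.3, 0, 0], "spin": 0}, {"offset": [-0.3, 0, 0], "spin": 0}]}}

```text
clock: 9.43
ee_pos: [0.6356, 0.1179, 0.1762]
tcp_rot: [[0.001, -0.995, -0.103], [0.002, -0.103, 0.995], [-1.0, -0.001, 0.002]]
contact_force: [2.5, 4.0, -12.4]
opening: 0.0135
```

Request:
{"api": "apply_moves", "payload": {"plan": [{"offset": [-0.3, 0, 0], "spin": 0}, {"offset": [-0.3, 0, 0], "spin": 0}]}}

```text
clock: 9.68
ee_pos: [0.6356, 0.1178, 0.1763]
tcp_rot: [[0.001, -0.995, -0.103], [0.002, -0.103, 0.995], [-1.0, -0.001, 0.002]]
contact_force: [3.5, 3.3, -14.7]
opening: 0.0133
```

Request:
{"api": "apply_moves", "payload": {"plan": [{"offset": [0.7, 0, 0], "spin": 0}, {"offset": [0.7, 0, 0], "spin": 0.05}, {"offset": [0.7, 0, 0], "spin": 0.12}, {"offset": [0.7, 0, 0], "spin": 0.22}, {"offset": [0.7, 0, 0], "spin": 0.32}, {"offset": [0.7, 0, 0], "spin": 0.42}, {"offset": [0.7, 0, 0], "spin": 0.5}, {"offset": [0.7, 0, 0], "spin": 0.5}]}}

```text
clock: 10.68
ee_pos: [0.6357, 0.1186, 0.176]
tcp_rot: [[0.002, -0.922, 0.387], [0.003, 0.387, 0.922], [-1.0, -0.0, 0.003]]
contact_force: [2.4, 8.8, -9.4]
opening: 0.0129
```

```bash
python3 - <<'E'
from h import *
s=bot.sense();print(s['clock'],np.round(s['ee_pos'],5),np.round(s['contact_force'],2),np.round(s['ft_torque'],2),s['opening'])
go([.6356,.1178,.1756],1.25)
E
```

```text
10.675 [0.63571 0.11862 0.176  ] [ 2.36  8.75 -9.36] [ 1.2  -0.36 -0.03] 0.012940441011330668
offset [ 0.4 -0.2 -0.8] rotvec [ 0.7492  0.0033 -0.0009] clock 10.675
```

Request:
{"api": "apply_moves", "payload": {"plan": [{"offset": [0.2, 0.2, 0.5], "spin": 0.08}, {"offset": [0.2, 0.2, 0.5], "spin": 0.18}, {"offset": [0.2, 0.2, 0.5], "spin": 0.28}, {"offset": [0.2, 0.2, 0.5], "spin": 0.38}, {"offset": [0.2, 0.2, 0.5], "spin": 0.48}, {"offset": [0.2, 0.2, 0.5], "spin": 0.58}, {"offset": [0.2, 0.2, 0.5], "spin": 0.68}, {"offset": [0.2, 0.2, 0.5], "spin": 0.75}, {"offset": [0.2, 0.2, 0.5], "spin": 0.75}]}}

```text
clock: 11.8
ee_pos: [0.6365, 0.1198, 0.1762]
tcp_rot: [[0.004, -0.41, 0.912], [0.004, 0.912, 0.41], [-1.0, 0.002, 0.005]]
contact_force: [5.8, 8.8, -12.6]
opening: 0.0132
```

```bash
python3 - <<'E'
from h import *
s=bot.sense();print(s['clock'],np.round(s['ee_pos'],5),np.round(s['contact_force'],2),np.round(s['ft_torque'],2),s['opening'])
go([.6356,.1178,.1756],1.25)
c=cap('wrist','w5.png')
E
```

```text
11.8 [0.63652 0.11981 0.17618] [  5.81   8.76 -12.6 ] [ 1.12 -0.9  -0.01] 0.013168002803434121
offset [ 0.6 -1.5 -1.7] rotvec [-0.0018  0.0052 -0.002 ] clock 11.8
```

View pics/w5.png

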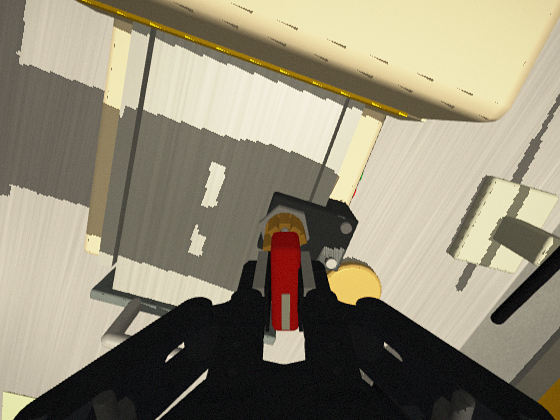

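Grip turned 1.25 rad with the hand, no resisting torque. Now letting it down into the notch.

Request:
{"api": "apply_moves", "payload": {"plan": [{"offset": [0.8, 0, 0], "spin": 0}, {"offset": [1.6, 0, 0], "spin": 0}, {"offset": [2.4, 0, 0], "spin": 0}, {"offset": [2.4, 0, 0], "spin": 0}]}}

```text
clock: 12.35
ee_pos: [0.6368, 0.12, 0.1742]
tcp_rot: [[0.005, -0.41, 0.912], [0.004, 0.912, 0.41], [-1.0, 0.002, 0.006]]
contact_force: [3.2, 5.5, -9.1]
opening: 0.0131
```

Request:
{"api": "apply_moves", "payload": {"plan": [{"offset": [0.5, 0, 0], "spin": 0}, {"offset": [1, 0, 0], "spin": 0}, {"offset": [1, 0, 0], "spin": 0}]}}

```text
clock: 12.72
ee_pos: [0.6368, 0.1201, 0.1733]
tcp_rot: [[0.005, -0.41, 0.912], [0.004, 0.912, 0.41], [-1.0, 0.002, 0.006]]
contact_force: [2.2, 4.0, -9.7]
opening: 0.0129
```

Request:
{"api": "apply_moves", "payload": {"plan": [{"offset": [0.3, 0, 0], "spin": 0}, {"offset": [0.6, 0, 0], "spin": 0}, {"offset": [0.6, 0, 0], "spin": 0}]}}

```text
clock: 13.1
ee_pos: [0.6368, 0.1201, 0.1728]
tcp_rot: [[0.005, -0.41, 0.912], [0.004, 0.912, 0.41], [-1.0, 0.002, 0.006]]
contact_force: [2.2, 5.0, -8.6]
opening: 0.0128
```

Request:
{"api": "apply_moves", "payload": {"plan": [{"offset": [0.3, 0, 0], "spin": 0}, {"offset": [0.6, 0, 0], "spin": 0}, {"offset": [0.6, 0, 0], "spin": 0}]}}

```text
clock: 13.48
ee_pos: [0.6368, 0.1201, 0.1722]
tcp_rot: [[0.005, -0.41, 0.912], [0.004, 0.912, 0.41], [-1.0, 0.002, 0.006]]
contact_force: [2.4, 5.3, -8.5]
opening: 0.0132
```

Request:
{"api": "apply_moves", "payload": {"plan": [{"offset": [0.3, 0, 0], "spin": 0}, {"offset": [0.6, 0, 0], "spin": 0}, {"offset": [0.6, 0, 0], "spin": 0}]}}

```text
clock: 13.85
ee_pos: [0.6369, 0.1201, 0.1718]
tcp_rot: [[0.005, -0.41, 0.912], [0.004, 0.912, 0.41], [-1.0, 0.002, 0.007]]
contact_force: [1.6, 3.5, -6.7]
opening: 0.0132
```

Request:
{"api": "apply_moves", "payload": {"plan": [{"offset": [0.3, 0, 0], "spin": 0}, {"offset": [0.6, 0, 0], "spin": 0}, {"offset": [0.6, 0, 0], "spin": 0}]}}

```text
clock: 14.22
ee_pos: [0.6369, 0.1201, 0.1716]
tcp_rot: [[0.006, -0.41, 0.912], [0.004, 0.912, 0.41], [-1.0, 0.002, 0.007]]
contact_force: [0.4, 4.0, -1.5]
opening: 0.013
```

Request:
{"api": "apply_moves", "payload": {"plan": [{"offset": [0.3, 0, 0], "spin": 0}, {"offset": [0.5, 0, 0], "spin": 0}, {"offset": [0.5, 0, 0], "spin": 0}]}}

```text
clock: 14.6
ee_pos: [0.637, 0.1201, 0.1714]
tcp_rot: [[0.006, -0.41, 0.912], [0.004, 0.912, 0.41], [-1.0, 0.002, 0.007]]
contact_force: [-1.3, 3.9, 2.5]
opening: 0.0129
```

The notch carries the spring (force fell from −8.5 to ~0 over 1 mm, ~4.5 mm below the stop). Releasing.

Request:
{"api": "apply_moves", "payload": {"plan": [{"offset": [0, 0, 0], "spin": 0}, {"offset": [0, 0, 0], "spin": 0}, {"offset": [0, 0, 0], "spin": 0}, {"offset": [0, 0, 0], "spin": 0}], "hand": 55}}

```text
clock: 15.1
ee_pos: [0.637, 0.12, 0.1714]
tcp_rot: [[0.006, -0.41, 0.912], [0.004, 0.912, 0.41], [-1.0, 0.001, 0.007]]
contact_force: [0.1, 0.7, -0.4]
opening: 0.0547
```

```bash
python3 - <<'E'
from h import *
s=bot.sense();print(s['clock'],np.round(s['ee_pos'],5),np.round(s['contact_force'],2),s['opening'])
c=cap('wrist','w6.png')
m=red(c); v,u=np.where(m); p=pt(c,u,v); print(np.percentile(p[:,2],[5,50,90]))
k=p[:,2]>np.percentile(p[:,2],60)-.003; print('rect',cv2.minAreaRect((p[k][:,:2]*1000).astype(np.float32)))
E
```

```text
15.1 [0.63702 0.11997 0.17141] [ 0.12  0.73 -0.37] 0.05472423944473866
[0.17858766 0.19303774 0.19399727]
rect ((625.0321044921875, 145.2359619140625), (13.87095832824707, 104.62200164794922), 24.302656173706055)
```

View pics/w6.png

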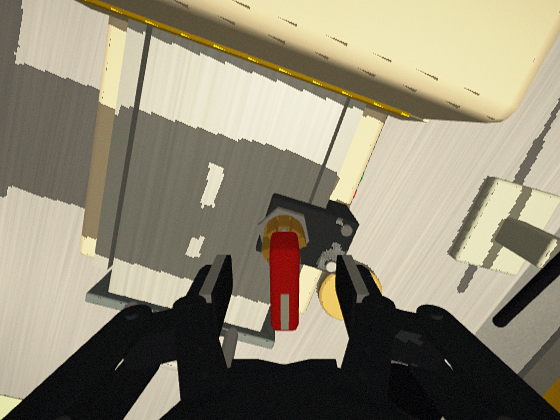

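Grip stays up: bar top 0.194 (was 0.185), axis about −66° world = ~72° clockwise from locked, with the pads clear (215 and 350 vs bar 285). Rising straight off and moving over the handle.

Request:
{"api": "apply_moves", "payload": {"plan": [{"offset": [-10, 0, 0], "spin": 0}, {"offset": [-35, 0, 0], "spin": 0}, {"offset": [-70, 0, 0], "spin": 0}, {"offset": [-105, 0, 0], "spin": 0}, {"offset": [-120, 0, 0], "spin": 0}, {"offset": [-120, 0, 0], "spin": 0}]}}

```text
clock: 15.9
ee_pos: [0.6363, 0.1195, 0.2921]
tcp_rot: [[0.008, -0.41, 0.912], [0.004, 0.912, 0.41], [-1.0, 0.001, 0.009]]
contact_force: [-0.6, 0.2, -0.3]
opening: 0.0555
```

```bash
python3 - <<'E'
from h import *
go([.5935,-.009,.29],0)
E
```

```text
offset [  1.2 -99.6 -91.8] rotvec [-1.2509  0.0082  0.0046] clock 15.9
```

Request:
{"api": "apply_moves", "payload": {"plan": [{"offset": [0, -8, -8], "spin": -0.1}, {"offset": [0, -20, -18], "spin": -0.22}, {"offset": [0, -33, -30], "spin": -0.36}, {"offset": [0, -46, -42], "spin": -0.5}, {"offset": [0, -58, -53], "spin": -0.65}, {"offset": [0, -70, -64], "spin": -0.8}, {"offset": [0, -80, -74], "spin": -0.95}, {"offset": [0, -90, -83], "spin": -1.1}, {"offset": [0, -99.6, -91.8], "spin": -1.25}, {"offset": [0, -99.6, -91.8], "spin": -1.25}, {"offset": [0, -99.6, -91.8], "spin": -1.25}]}}

```text
clock: 17.27
ee_pos: [0.5934, -0.0086, 0.2904]
tcp_rot: [[0.006, -0.995, -0.099], [0.005, -0.099, 0.995], [-1.0, -0.007, 0.004]]
contact_force: [0.7, -0.1, -0.3]
opening: 0.0551
```

```bash
python3 - <<'E'
from h import *
c=cap('wrist','w7.png');cap('side','s7.png')
hd=c['depth']; vv,uu=np.mgrid[0:420,0:560]; p=pt(c,uu.ravel(),vv.ravel())
k=(p[:,2]>.132)&(p[:,2]<.147)&(hd.ravel()>0); m=k.reshape(hd.shape).astype(np.uint8)
n,l,st,ce=cv2.connectedComponentsWithStats(m)
for i in range(1,n):
    if st[i,4]>300:
        q=p[(l==i).ravel()]; print(st[i],ce[i],cv2.minAreaRect((q[:,:2]*1000).astype(np.float32)),np.percentile(q[:,2],95), q.mean(0))
cv2.imwrite('pics/w7m.png',m*255)
go([.5935,-.009,.117],0)
E
```

```text
[ 473   63   72  231 2943] [502.59055386 173.16513761] ((571.81494140625, 211.13555908203125), (237.90049743652344, 10.741618156433105), 4.928773880004883) 0.14612981635653702 [0.55775909 0.20928871 0.13871239]
[ 279  143   12   96 1093] [284.61024703 189.5663312 ] ((595.610595703125, -7.889273643493652), (101.3706283569336, 11.678655624389648), 6.02480411529541) 0.14215906956406335 [ 0.59206919 -0.00802485  0.14010455]
[380 229  31  26 389] [392.94087404 239.35475578] ((635.5574340820312, 115.87190246582031), (23.614166259765625, 28.125261306762695), 27.08922004699707) 0.14651023603573488 [0.63429461 0.11287316 0.14241771]
offset [173.7   1.4  -1.2] rotvec [-0.0027  0.0039  0.0074] clock 17.375
```

View pics/w7.png

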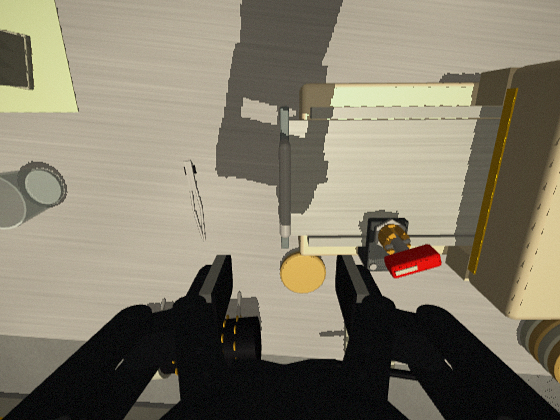

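Wrist view: handle is a vertical bar at (285,143–238), i.e. centre (0.593,−0.008); T-grip up and turned at (413,260). Descending on the handle.

Request:
{"api": "apply_moves", "payload": {"plan": [{"offset": [15, 0.5, 0], "spin": 0}, {"offset": [45, 0.7, 0], "spin": 0}, {"offset": [80, 1, 0], "spin": 0}, {"offset": [115, 1.2, 0], "spin": 0}, {"offset": [145, 1.4, -0.4], "spin": 0}, {"offset": [164, 1.4, -0.4], "spin": 0}, {"offset": [172, 1.4, -0.4], "spin": 0}, {"offset": [172, 1.4, -0.4], "spin": 0}, {"offset": [172, 1.4, -0.4], "spin": 0}]}}

```text
clock: 18.5
ee_pos: [0.5937, -0.0082, 0.1194]
tcp_rot: [[0.008, -0.995, -0.1], [0.005, -0.1, 0.995], [-1.0, -0.008, 0.004]]
contact_force: [-0.6, -0.0, 0.4]
opening: 0.0548
```

```bash
python3 - <<'E'
from h import *
c=cap('wrist','w8.png'); go([.5935,-.008,.118],0)
E
```

```text
offset [1.4 0.2 0.3] rotvec [-0.0027  0.0036  0.0086] clock 18.55
```

View pics/w8.png

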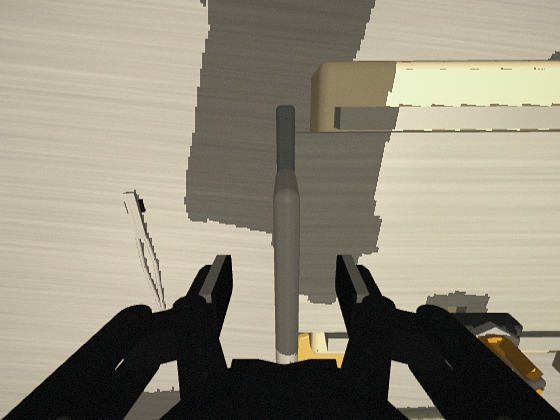

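The bar (286, 170–360) is centred between the pads (215 and 352). Closing.

Request:
{"api": "apply_moves", "payload": {"plan": [{"offset": [0.5, 0, 0], "spin": 0}, {"offset": [0.5, 0, 0], "spin": 0}, {"offset": [0.5, 0, 0], "spin": 0}, {"offset": [0.5, 0, 0], "spin": 0}, {"offset": [0.5, 0, 0], "spin": 0}, {"offset": [0.5, 0, 0], "spin": 0}], "hand": 0, "squeeze": 40}}

```text
clock: 19.3
ee_pos: [0.5938, -0.0082, 0.1193]
tcp_rot: [[0.009, -0.995, -0.1], [0.004, -0.1, 0.995], [-1.0, -0.009, 0.004]]
contact_force: [-1.7, 1.3, 6.4]
opening: 0.01
```

```bash
python3 - <<'E'
from h import *
u=np.array([np.cos(YAW),np.sin(YAW),0]);w=np.array([-np.sin(YAW),np.cos(YAW),0])
s=bot.sense(); R=np.array(s['tcp_rot']); print(s['contact_force'],s['opening'],s['ee_pos'],'100mm out in tool:',(R.T@(-w*100)).round(2))
E
```

```text
[-1.7251713   1.33861389  6.43100114] 0.009953294192225374 [ 0.59376283 -0.00821434  0.11932027] 100mm out in tool: [  -0.35   -0.27 -100.  ]
```

Request:
{"api": "apply_moves", "payload": {"plan": [{"offset": [0, 0, -1], "spin": 0}, {"offset": [0, 0, -3], "spin": 0}, {"offset": [0, 0, -6], "spin": 0}, {"offset": [0, 0, -10], "spin": 0}, {"offset": [0, 0, -10], "spin": 0}]}}

```text
clock: 19.92
ee_pos: [0.5949, -0.0188, 0.1194]
tcp_rot: [[0.009, -0.995, -0.1], [0.004, -0.1, 0.995], [-1.0, -0.009, 0.003]]
contact_force: [-1.5, -1.4, 3.4]
opening: 0.0106
```

```bash
python3 - <<'E'
from h import *
c=cap('wrist','w9.png')
E
```

```text
(no output)
```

View pics/w9.png

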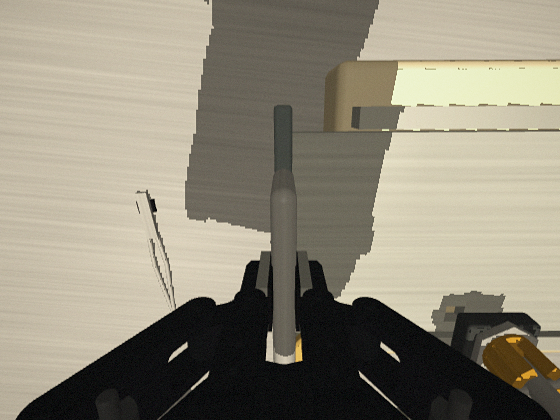

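```bash
python3 - <<'E'
from h import *
c=ld('w7.npz')
for a,b in ((185,162),(196,172),(193,190),(205,238)): print('tweez',ray(c,a,b,.004).round(4))
# tray front plate
for a,b in ((285,110),(285,245)): print('plate',pt(c,a,b).round(4))
p=pt(c,*[x.ravel() for x in np.meshgrid(np.arange(200,310),np.arange(90,255))]); k=(p[:,2]>.02)&(p[:,2]<.13)&(p[:,1]<.0)
w=np.array([-np.sin(YAW),np.cos(YAW),0]); d=(p[k]-[.5798,.1115,0])@w; print('min unit y of tray parts',np.percentile(d,[1,5,20]),'tweez',(ray(c,205,238,.004)-[.5798,.1115,0])@w)
E
```

```text
tweez [ 0.6014 -0.1511  0.004 ]
tweez [ 0.6146 -0.1352  0.004 ]
tweez [ 0.6424 -0.1396  0.004 ]
tweez [ 0.7195 -0.1207  0.004 ]
plate [ 0.515  -0.015   0.0935]
plate [0.6746 0.001  0.0961]
min unit y of tray parts [-0.12481792 -0.12464681 -0.12244778] tweez -0.2453378691486526
```

Tray moves with the hand; the tweezers lie ~20 mm beyond the tray's end travel. Continuing.

Request:
{"api": "apply_moves", "payload": {"plan": [{"offset": [0, 0, -2], "spin": 0}, {"offset": [0, 0, -6], "spin": 0}, {"offset": [0, 0, -12], "spin": 0}, {"offset": [0, 0, -19], "spin": 0}, {"offset": [0, 0, -26], "spin": 0}, {"offset": [0, 0, -33], "spin": 0}, {"offset": [0, 0, -40], "spin": 0}, {"offset": [0, 0, -47], "spin": 0}, {"offset": [0, 0, -54], "spin": 0}, {"offset": [0, 0, -61], "spin": 0}, {"offset": [0, 0, -68], "spin": 0}, {"offset": [0, 0, -73], "spin": 0}, {"offset": [0, 0, -77], "spin": 0}, {"offset": [0, 0, -79], "spin": 0}, {"offset": [0, 0, -80], "spin": 0}, {"offset": [0, 0, -80], "spin": 0}]}}

```text
clock: 21.98
ee_pos: [0.6033, -0.099, 0.1194]
tcp_rot: [[0.01, -0.995, -0.1], [0.003, -0.1, 0.995], [-1.0, -0.01, 0.002]]
contact_force: [2.0, 1.6, 5.9]
opening: 0.0104
```

```bash
python3 - <<'E'
from h import *
w=np.array([-np.sin(YAW),np.cos(YAW),0]);s=bot.sense(); print(s['ee_pos'],s['contact_force'],s['opening'],'out',-(s['ee_pos']-np.array([.59376,-.00821,.119]))@w)
c=cap('wrist','w10.png')
E
```

```text
[ 0.603323   -0.09895958  0.11935531] [1.97275697 1.60927138 5.86690845] 0.010405271377482813 out 0.0912518661078022
```

Request:
{"api": "apply_moves", "payload": {"plan": [{"offset": [0, 0, -2], "spin": 0}, {"offset": [0, 0, -4], "spin": 0}, {"offset": [0, 0, -5], "spin": 0}, {"offset": [0, 0, -5], "spin": 0}]}}

```text
clock: 22.52
ee_pos: [0.6039, -0.1042, 0.1193]
tcp_rot: [[0.01, -0.995, -0.1], [0.003, -0.1, 0.995], [-1.0, -0.011, 0.002]]
contact_force: [2.2, 0.8, 4.2]
opening: 0.0108
```

Request:
{"api": "apply_moves", "payload": {"plan": [{"offset": [0, 0, -1], "spin": 0}, {"offset": [0, 0, -1.5], "spin": 0}, {"offset": [0, 0, -1.5], "spin": 0}]}}

```text
clock: 22.9
ee_pos: [0.604, -0.1058, 0.1194]
tcp_rot: [[0.01, -0.995, -0.1], [0.003, -0.1, 0.995], [-1.0, -0.011, 0.002]]
contact_force: [0.8, 2.7, 5.6]
opening: 0.0108
```

Request:
{"api": "apply_moves", "payload": {"plan": [{"offset": [0, 0, -0.6], "spin": 0}, {"offset": [0, 0, -1], "spin": 0}, {"offset": [0, 0, -1], "spin": 0}]}}

```text
clock: 23.28
ee_pos: [0.6041, -0.1064, 0.1193]
tcp_rot: [[0.01, -0.995, -0.1], [0.003, -0.1, 0.995], [-1.0, -0.01, 0.002]]
contact_force: [0.7, 5.2, 5.1]
opening: 0.0103
```

Request:
{"api": "apply_moves", "payload": {"plan": [{"offset": [0, 0, -0.7], "spin": 0}, {"offset": [0, 0, -0.7], "spin": 0}, {"offset": [0, 0, -0.7], "spin": 0}]}}

```text
clock: 23.65
ee_pos: [0.6041, -0.1064, 0.1193]
tcp_rot: [[0.01, -0.995, -0.1], [0.004, -0.1, 0.995], [-1.0, -0.01, 0.003]]
contact_force: [1.0, 8.1, 5.1]
opening: 0.0102
```

Request:
{"api": "apply_moves", "payload": {"plan": [{"offset": [0, 0, -0.6], "spin": 0}, {"offset": [0, 0, -0.6], "spin": 0}, {"offset": [0, 0, -0.6], "spin": 0}]}}

```text
clock: 24.02
ee_pos: [0.6041, -0.1064, 0.1193]
tcp_rot: [[0.01, -0.995, -0.1], [0.005, -0.1, 0.995], [-1.0, -0.01, 0.004]]
contact_force: [0.8, 6.6, 5.9]
opening: 0.0105
```

The tray no longer advances (98.8 mm of hand travel) with force at 7–8 N: that is the stop. Releasing.

Request:
{"api": "apply_moves", "payload": {"plan": [{"offset": [0, 0, 0], "spin": 0}, {"offset": [0, 0, 0], "spin": 0}, {"offset": [0, 0, 0], "spin": 0}, {"offset": [0, 0, 0], "spin": 0}], "hand": 55}}

```text
clock: 24.52
ee_pos: [0.604, -0.1066, 0.1192]
tcp_rot: [[0.009, -0.995, -0.1], [0.005, -0.1, 0.995], [-1.0, -0.01, 0.004]]
contact_force: [-0.0, 0.5, -0.2]
opening: 0.0551
```

```bash
python3 - <<'E'
from h import *
s=bot.sense(); print(s['ee_pos'],s['contact_force'],s['opening'])
c=cap('wrist','w11.png')
E
```

```text
[ 0.60399849 -0.10656788  0.11919689] [-0.02004833  0.4952385  -0.20800938] 0.05513828186185299
```

View pics/w11.png

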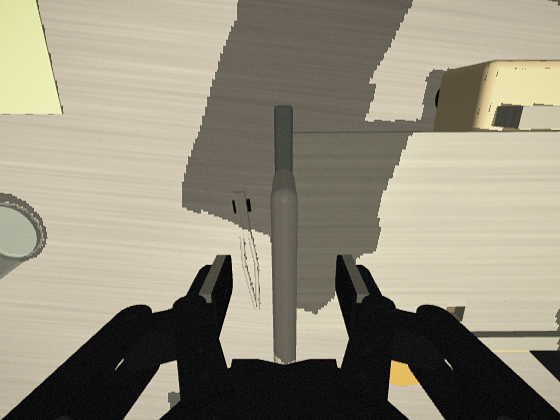

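Handle (285,170–360) is free between open pads. Rising straight up to check.

Request:
{"api": "apply_moves", "payload": {"plan": [{"offset": [-10, 0, 0], "spin": 0}, {"offset": [-35, 0, 0], "spin": 0}, {"offset": [-70, 0, 0], "spin": 0}, {"offset": [-110, 0, 0], "spin": 0}, {"offset": [-150, 0, 0], "spin": 0}, {"offset": [-170, 0, 0], "spin": 0}, {"offset": [-170, 0, 0], "spin": 0}, {"offset": [-170, 0, 0], "spin": 0}]}}

```text
clock: 25.58
ee_pos: [0.602, -0.1073, 0.2884]
tcp_rot: [[0.008, -0.995, -0.1], [0.005, -0.1, 0.995], [-1.0, -0.009, 0.005]]
contact_force: [0.2, 0.1, -0.2]
opening: 0.0548
```

```bash
python3 - <<'E'
from h import *
c=cap('wrist','w12.png');s=cap('side','s12.png');t=cap('top','t12.png')
a=cv2.convertScaleAbs(s['pixels'][120:300,205:405],alpha=1.5)
cv2.imwrite('pics/zs12.png',cv2.resize(a,None,fx=3.3,fy=3.3,interpolation=cv2.INTER_CUBIC))
w=np.array([-np.sin(YAW),np.cos(YAW),0]);vv,uu=np.mgrid[0:420,0:560]
for f in ('w7','w12'):
    c=ld(f+'.npz');p=pt(c,uu.ravel(),vv.ravel())
    m=((p[:,2]>.132)&(p[:,2]<.147)).reshape(420,560).astype(np.uint8)
    n,l,st,ce=cv2.connectedComponentsWithStats(m)
    for i in range(1,n):
        if 600<st[i,4]<1500: q=p[(l==i).ravel()]; print(f,st[i],'handle unit y',((q-[.5798,.1115,0])@w).mean())
    m=red(c).ravel(); print('red z',np.percentile(p[m][:,2],[50,90]))
print(bot.sense()['clock'],bot.sense()['contact_force'])
E
```

```text
w7 [ 279  143   12   96 1093] handle unit y -0.12015288248004058
red z [0.19069776 0.19382044]
w12 [ 278  145   12   96 1101] handle unit y -0.2201617739592485
red z [0.18962045 0.19365247]
25.725 [ 0.32072381 -0.04467996  0.51349026]
```

View pics/zs12.png

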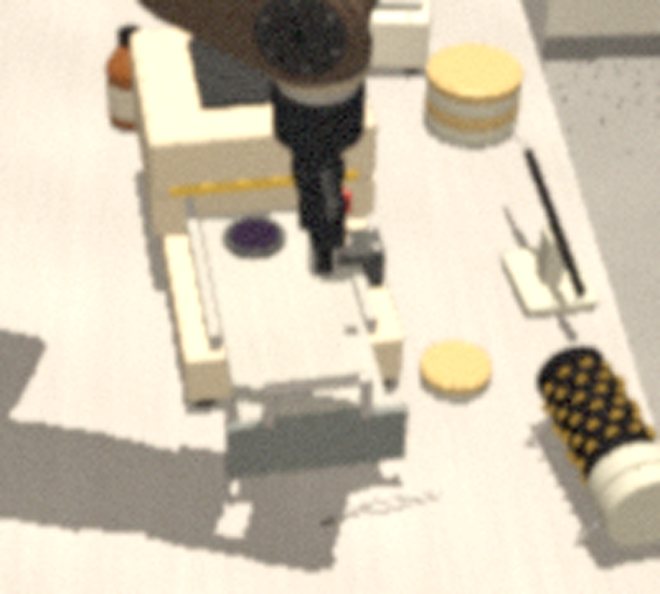

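View pics/w12.png

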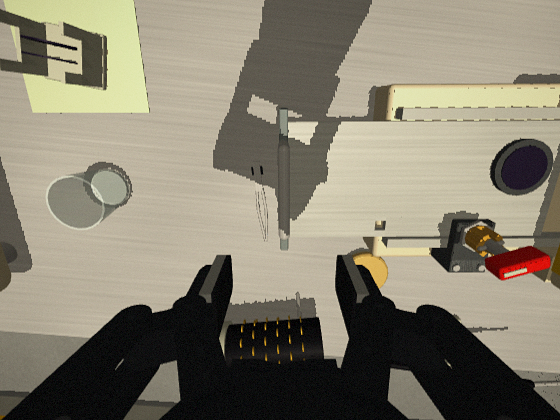

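The tray is 100.0 mm out (handle unit-y −0.1202 → −0.2202), the T-grip is still up and turned at (517,263), and the bystanders are untouched. Handing in.

```bash
python3 -c "
from cell import bot
print(bot.close_job())"
```

```text
the job is handed in; nothing more can be done
None
```

The job is done and handed in at about 26 s of the 67 s allowed.

- **Plunger:** I pulled the T-grip up about 14.8 mm until the force jumped. It peaked at about 15 N in total, roughly 5 N on the stop. I turned it 1.25 rad clockwise and let it down until the notch took the spring. Then I let go.
- **Tray:** I drew it out by the handle to its stop, with about 8 N of pull at the end, and released it.

**Last checks:**
- The handle had moved 100.0 mm by the depth camera. The hand itself measured 98.8 mm, because the grip shifts slightly on the bar.
- The T-grip was still up, with its top at about 0.194 m against 0.185 m when locked. That 9 mm is a little less than the 10.8 mm I expected from the stop height, which I put down to camera error.
- Its bar was turned about 72° when I let go, and still looked turned in the last picture.
- I saw no bystander disturbed in the last pictures. The tweezers ended up close in front of the tray but clear of it.
- The robot was touching nothing.

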